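# Clamp the port block and seat the barbed elbow

### The arm

A 7-joint arm with a two-finger parallel gripper is mounted at the origin on the work surface. World frame = base frame: x ahead of the robot, y to its left, z up, the work surface at z = 0. Lengths are in m, angles in rad, forces in N, time in s.
With the tool pointing down it reaches from about 0.4 to 0.875 m from the base axis. Payload 4.4 kg.
Tool frame: the origin (TCP) lies at the very end of the fingers, on their centre line; the grasp point (between the pads) lies robot.pinch_z behind it (robot.pinch_z is the distance from the TCP to the grasp point, in m); z points along the fingers, y is the line along which they close (so a half turn about z gives the same grasp; the last joint's range is limited). The gripper opens to 85 mm and grips with 20 to 120 N. Pads are 22 mm wide; open, the fingers measure 114 mm over their backs; the gripper's body (76 mm by 85 mm) begins 54 mm behind the grasp point. The pads swing forward as they close: fully open they stand 13 mm farther back than shut.
Start: joints at [1.168, 0.628, 0.038, 1.517, -0.027, 0.996, -0.02], TCP at [0.215, -0.613, 0.231] pointing down, gripper open.
Joint ranges: [-3.06, 3.06], [-0.37, 2.12], [-1.25, 1.32], [0.18, 2.47], [-1.1, 4.24], [0.23, 1.98], [-2.94, 2.94]. Speed limits (rad/s): [2.57, 2.57, 3.14, 3.14, 3.14, 3.14, 3.14].

### API

Orientations are given as a rotation vector (axis times angle).
In Python, from rig import robot, eyes gives the robot as it stands. The module is installed in compiled form; this text tells all that it offers.
- The arm moves only by the tool servo_tool, never from a script. Its argument "deltas" is text: rows parted by semicolons, each of 6 numbers parted by spaces: the shift along the tool's x, y, z in mm, then the turn, a rotation vector about the tool's x, y, z in rad. In form: tx ty tz wx wy wz; .... A call has 1 to 5 rows; each row is the pose to reach, as a shift and turn from the pose commanded when the call began, along the tool's axes at that moment; what a row does not reach only later rows make up. A row lasts 1/8 s, in which the tool goes at most 62.5 mm and 10.7 degrees, less where a joint would pass 70% of its speed; a pose out of reach is approached as far as the arm can. A call with a gripper value outside its range is refused whole. "gripper" is the opening, from -1 (shut) to 1 (fully open), so that 0 is half open, set as the call begins (left out, the last holds). The fingers move at their own pace and stop on an object; "squeeze" is the grip in N (left out, the last holds). Time passes only in rows, so rows that repeat a pose let the fingers close. It gives the time, the measured TCP pose, the force, the opening and the grip force at its end, in the units of the state.
- robot.sense(): the state, without advancing time (a new reading comes with each control period).
- eyes.snapshot(name): name is "scene" or "top" or "wrist"; returns a dict with "img" (480x640x3 uint8, red, green, blue), "fx", "fy", "cx", "cy" (pixels), "k1" (the pictures are not rectified: a ray, as slopes to the right and down, at radius r is drawn at 1 + k1 r^2 times it, then the intrinsics apply), "view" (4x4, takes a point from world to camera coordinates). Camera axes: x right, y up, looking along -z (the intrinsics and any distortion apply to the point x, -y, -z); pixel columns grow to the right and rows downward; lengths in m; the calibration is good to about 2 mm. A picture is of the moment at which its call begins. There is no depth.
- robot.job_done(): hands the job in; it is judged then, once.
The state is a dict: "clock": time; "qpos": joint angles; "joint_velocities": joint speeds; "joint_torque": joint torques, N m; "eef_pos": TCP position; "tool_rot": TCP orientation; "contact_force": force on the tool from outside, world axes, zero at the start; "moment": the same for the moment, N m; "opening": opening from 0.0 (shut) to 1.0 (fully open); "gripper_force": force on a finger pad.
Only numpy, scipy, OpenCV 4.12 (cv2) and the standard library are available. Lean on these libraries where they do the work, as an engineer would, in place of code of your own. Each camera call takes 0.05 s, during which the arm holds its last target. There are 200 camera calls.

### The job

Swing the cam lever just far enough to take up the gap and hold the aluminium block snugly against the jaw, without forcing it. Then screw the brass elbow clockwise into the block until you feel the resistance rise, and from there give it one further eighth of a turn (45 degrees) and leave it. Do not disturb the small parts lying round the fixture.

Things in the scene. Friction and masses are not known exactly. Their poses are not given: they have to be found in the camera images.
- lever_knob (a point): Grip point on the axis of the cam lever's upright black handle (16 mm diameter; from 24 mm below this point to 18 mm above). A flat steel bar below it, 85 mm long, leads to the axle. Swung counter-clockwise seen from above it moves the pad to the block, 1 mm per 5 degrees; the gap closes within 10 to 75 degrees, unknown.
- lever_axle (a point): Point on the lever's fixed vertical turning axis, at the height of lever_knob. The lever has a steady friction of 4 to 5 N at the handle and stays where it is left.
- pad: Clamp pad: black rubber-faced block 40 mm wide, 28 mm high, between lever axle and block. Its y axis points to the block and jaw. Once it bears, the clamping force grows by some 1.7 N per degree of lever and the push needed at the handle by some 0.2 N per degree. 6 to 45 N is snug; more is forcing it.
- block: Loose aluminium port block, 60 x 50 x 45 mm, with a round boss (30 mm across, 8 mm high) on top; it stands in a U-shaped steel jaw. Origin at the centre of its underside, z up. The elbow's vertical screw axis goes through it.
- elbow_head (a point): Centre of the brass elbow's squared head, on the vertical screw axis: 30 mm long, 16 mm wide (flat sides to grip), 28 mm high; from 23 mm under this point a 25 mm wide hexagon. x axis along the spout, z up. Turns easily (0.06 Nm) clockwise until it seats, 55 to 125 degrees from the start (unknown), then takes a steady 0.6 Nm or so.
- elbow_barb (a point): Tip of the elbow's round barbed spout (12 mm thick), 50 mm out from the screw axis. The elbow stays where it is left, and sinks by only 0.5 mm in the 45 degrees after seating.
- injector1: Bystander: fuel injector lying near the fixture, 68 mm long, 22 mm thick
- injector2: Bystander: second such injector
- spare_elbow: Bystander: spare brass elbow lying loose, 57 mm long, 16 mm high; not for this job
- bearing: Bystander: steel bearing ring lying flat, 52 mm across, 16 mm high
Not all that is in view belongs to the job. What is shaped like the block but blue or green is not meant.

How it is judged:
On the way, in this order (a step that is already met when the one before it is completed fails the run):
1. the cam pad presses the block against the jaw with more than 6 N (contact force between pad and block above 6 N), for 0.3 s.
2. the elbow has been screwed down onto its seat: the resistance has risen (z of elbow_head in the frame of block below 0.08678 m), for 0.1 s.
At the end, for the whole second after the job is handed in: The pad still presses the block with 6 to 45 N, and the elbow stands at rest 30 to 60 degrees (nominal 45) past the angle at which its resistance rose (from there on it sinks 0.111 mm per 10 degrees, by which this is judged) (contact force between pad and block between 6 and 45 N and z of elbow_head in the frame of block between 0.08633 and 0.08667 m and linear speed of block below 0.02 m/s); the robot touches nothing.
It fails at once if the cam is overrun: the pad presses the block with more than 55 N (contact force between pad and block above 55 N).
It fails at once if the elbow is overtightened: more than 70 degrees past where its resistance rose (z of elbow_head in the frame of block below 0.08622 m).
It fails at once if a bystander is moved by more than 30 mm (distance of any of injector1, injector2, spare_elbow, bearing from where it was at the start of the episode above 0.03 m).
It also fails if it takes over 72 s, if anything falls off the work surface, if the arm or the gripper's body presses on something with over 40 N, if the wrist force passes 120 N, or if a joint passes its speed limit or range.

## Working session

There is one attempt and no reset: what is moved stays moved. The work goes in short steps, Python scripts to look and compute and a tool call to move; the robot and the scene stay as the last step left them, time stands still between calls to the robot, and variables do not carry over. Pictures are saved under pics/ and viewed, at most 10 in all, crops included, and the job is handed in when it is done.

Besides the shell and the picture viewer there is one more tool, called after ">>>" as name(argument=value, ...), one argument or row to a line, values as JSON. servo_tool: Moves the arm, as the interface text tells. Its arguments: {"type":"object","properties":{"deltas":{"type":"string"},"gripper":{"type":"number"},"squeeze":{"type":"number"}},"required":["deltas"]}

```bash
mkdir -p pics; cat > h.py <<'E'
import numpy as np,cv2,json
from scipy.spatial.transform import Rotation as R
from rig import robot,eyes
def snap(n,f):
    s=eyes.snapshot(n); cv2.imwrite('pics/'+f+'.png',s['img'][:,:,::-1])
    np.savez('pics/'+f,**{k:np.array(s[k]) for k in s}); return s
def ray(s,u,v):
    K=np.array([[s['fx'],0,s['cx']],[0,s['fy'],s['cy']],[0,0,1]],float)
    xd=np.array([(u-s['cx'])/s['fx'],(v-s['cy'])/s['fy']]);x=xd.copy()
    for _ in range(20): x=xd/(1+s['k1']*(x@x))
    d=np.array([x[0],-x[1],-1]);V=s['view'];Rt=V[:3,:3].T
    return -Rt@V[:3,3],Rt@d/np.linalg.norm(d)
def atz(s,u,v,z):
    o,d=ray(s,u,v);return o+d*(z-o[2])/d[2]
def tri(*l):
    A=0;b=0
    for s,u,v in l:
        o,d=ray(s,u,v);P=np.eye(3)-np.outer(d,d);A=A+P;b=b+P@o
    p=np.linalg.solve(A,b)
    return p,[float(np.linalg.norm((np.eye(3)-np.outer(d,d))@(p-o))) for o,d in [ray(*q) for q in l]]
def proj(s,p):
    c=s['view'][:3,:3]@p+s['view'][:3,3];x=np.array([c[0],-c[1]])/-c[2];x=x*(1+s['k1']*(x@x))
    return x[0]*s['fx']+s['cx'],x[1]*s['fy']+s['cy']
def load(f): return dict(np.load('pics/'+f+'.npz'))
E
python3 - <<'E'
from h import *
print(robot.sense(),robot.pinch_z)
for n in('scene','top'):
    s=snap(n,n+'0');print(np.array(s['view']).round(3).tolist(),s['fx'],s['k1'])
E
```

```text
{'clock': 0.0, 'qpos': array([ 1.16819985,  0.62932809,  0.03844012,  1.51843323, -0.02698759,
        0.99627866, -0.01998973]), 'joint_velocities': array([-0.00064117, -0.0005832 ,  0.00095465,  0.00130085,  0.00035146,
        0.0002953 ,  0.00107156]), 'joint_torque': array([ 7.65060013e-04, -5.63403904e+01,  1.22635446e+00, -1.93443453e+01,
        1.08688846e-02,  1.04269775e-02, -1.32957896e-05]), 'eef_pos': array([ 0.21461012, -0.61285735,  0.23037989]), 'tool_rot': array([-3.09527969e+00, -5.26250395e-01,  5.61958370e-04]), 'contact_force': array([ 0.3104861 , -0.00562894,  0.15185217]), 'moment': array([ 0.01862097,  0.01493899, -0.00299036]), 'gripper_force': 0.0, 'opening': 1.000887817405699} 0.0187
[[-0.347, 0.938, 0.019, 0.178], [-0.704, -0.273, 0.655, 0.346], [0.619, 0.214, 0.755, -1.386], [0.0, 0.0, 0.0, 1.0]] 571.3006623003824 -0.10622200629206442
[[-0.024, -0.999, -0.03, 0.071], [0.993, -0.028, 0.114, -0.563], [-0.115, -0.027, 0.993, -0.675], [0.0, 0.0, 0.0, 1.0]] 438.50573811894907 0.031864560644296935
```

View pics/scene0.png

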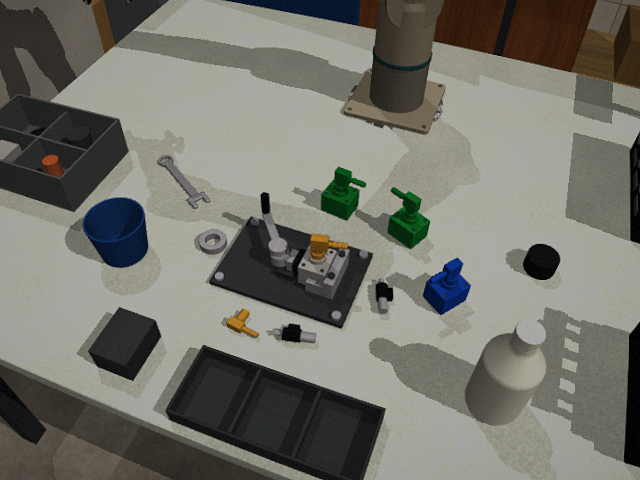

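View pics/top0.png

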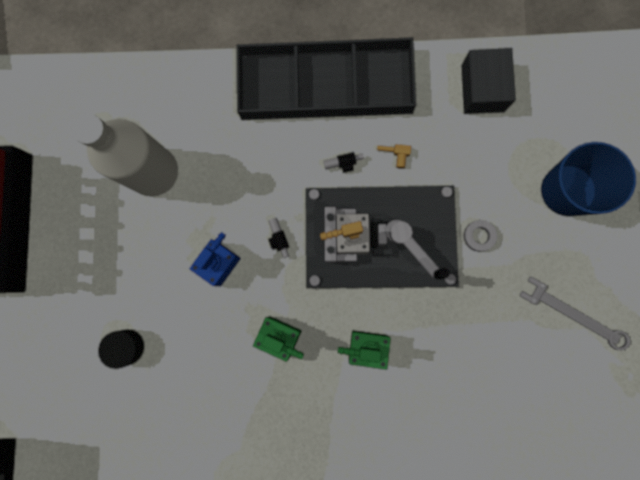

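```bash
python3 - <<'E'
import cv2
a=cv2.imread('pics/scene0.png')[185:325,205:385];cv2.imwrite('pics/c1.png',cv2.resize(a,None,fx=4,fy=4,interpolation=cv2.INTER_CUBIC))
a=cv2.imread('pics/top0.png')[180:295,300:490];cv2.imwrite('pics/c2.png',cv2.convertScaleAbs(cv2.resize(a,None,fx=4,fy=4,interpolation=cv2.INTER_CUBIC),alpha=1.6))
E
```

```text
(no output)
```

View pics/c1.png

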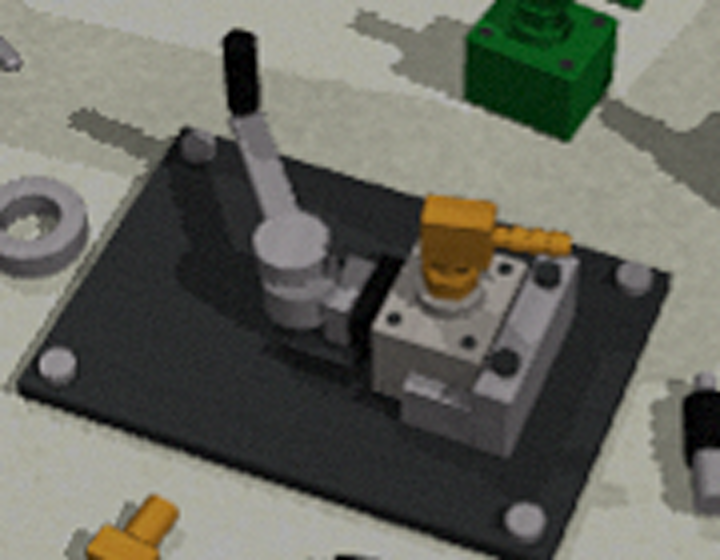

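View pics/c2.png

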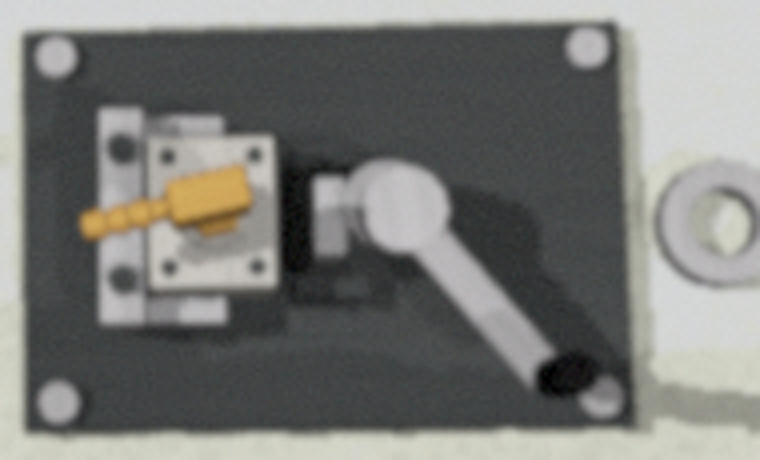

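```bash
python3 - <<'E'
from h import *
S=load('scene0');T=load('top0')
s=lambda x,y:(S,205+x/4,185+y/4); t=lambda x,y:(T,300+x/4,180+y/4)
for n,a,b in [('knobtop',s(240,38),t(577,367)),('axletop',s(291,232),t(405,207)),('headtop',s(460,214),t(208,195)),('barb',s(567,243),t(92,223)),
 ('blk c',s(467,342),t(258,268)),('blk c2',s(395,318),t(255,155)),('plateTL scr',s(198,143),t(603,395)),('scr',s(58,363),t(587,47)),('scr',s(525,517),t(57,57)),('scr',s(635,275),t(58,402))]:
    p,r=tri(a,b);print(n,p.round(4),np.round(r,4))
print(-T['view'][:3,:3].T@T['view'][:3,3])
for z in(.1,.12,.14):print(z,atz(*t(555,380),z),atz(*t(577,367),z), atz(*s(240,38),z),atz(*s(245,108),z))
E
```

```text
knobtop [ 0.5102 -0.114   0.1028] [0.0018 0.0018]
axletop [ 0.5754 -0.0623  0.0621] [0.0011 0.0011]
headtop [0.5757 0.0153 0.1062] [0.0015 0.0015]
barb [0.5676 0.0588 0.0973] [0.0024 0.0024]
blk c [ 0.5575  0.0021 -0.0042] [0.0127 0.0127]
blk c2 [ 0.5985 -0.0052  0.0548] [0.0018 0.0018]
plateTL scr [ 0.5024 -0.145   0.0145] [0.0019 0.0019]
scr [ 0.6463 -0.1465  0.0153] [0.0017 0.0017]
scr [0.6492 0.0733 0.0156] [0.0014 0.0014]
scr [0.5051 0.0762 0.0139] [0.0015 0.0015]
[0.48381868 0.03678193 0.73651836]
0.1 [ 0.50634221 -0.10842613  0.1       ] [ 0.51080134 -0.11648238  0.1       ] [ 0.5076664  -0.11333554  0.1       ] [ 0.54660124 -0.09355781  0.1       ]
0.12 [ 0.5056345  -0.10386355  0.12      ] [ 0.50995352 -0.11166667  0.12      ] [ 0.52599888 -0.10392478  0.12      ] [ 0.56384679 -0.08469917  0.12      ]
0.14 [ 0.50492679 -0.09930098  0.14      ] [ 0.5091057  -0.10685096  0.14      ] [ 0.54433136 -0.09451402  0.14      ] [ 0.58109235 -0.07584054  0.14      ]
```

```bash
cat >> h.py <<'E'
def tool(th): # tool y at angle th deg, z down
    t=np.radians(th);y=np.array([np.cos(t),np.sin(t),0]);z=np.array([0,0,-1.])
    return np.c_[np.cross(y,z),y,z]
def go(p,th):
    s=robot.sense();R0=R.from_rotvec(s['tool_rot']).as_matrix()
    d=R0.T@(np.array(p)-s['eef_pos'])*1000;w=R.from_matrix(R0.T@tool(th)).as_rotvec()
    print('row',d.round(1),w.round(4))
def where():
    s=robot.sense();R0=R.from_rotvec(s['tool_rot']).as_matrix()
    print(s['clock'],s['eef_pos'].round(4),'yang',np.degrees(np.arctan2(R0[1,1],R0[0,1])).round(2),'F',s['contact_force'].round(2),'M',s['moment'].round(3),'op',s['opening'],'q7',s['qpos'][6])
E
python3 - <<'E'
from h import *
where();go([.510,-.114,.20],-51.4)
E
```

```text
0.1 [ 0.2147 -0.6129  0.2305] yang -70.7 F [-0.15  0.66 -0.29] M [ 0.063  0.039 -0.053] op 0.9998050923165676 q7 -0.019991929877301067
row [ 443.6 -373.2   31.1] [-1.700e-03 -3.000e-04 -3.368e-01]
```

>>> servo_tool(
  deltas="60 -50 0 0 0 0; 110 -92 0 0 0 -0.08; 160 -135 0 0 0 -0.16; 210 -177 0 0 0 -0.24; 260 -219 0 0 0 -0.337",
  gripper=0,
)

```text
clock: 0.72
eef_pos: [0.3746, -0.3426, 0.2312]
tool_rot: [2.963, 1.043, 0.0]
contact_force: [0.9, 0.2, 0.3]
opening: 0.502
gripper_force: 0.0
```

```bash
python3 - <<'E'
from h import *
where();go([.510,-.114,.20],-51.4)
E
```

```text
0.725 [ 0.3746 -0.3426  0.2312] yang -51.23 F [0.94 0.23 0.27] M [-0.036 -0.053 -0.016] op 0.5015009693609357 q7 -0.250247523644841
row [248.7 -93.4  31.3] [ 0.     -0.0001  0.003 ]
```

>>> servo_tool(
  deltas="55 -21 5 0 0 0; 110 -42 10 0 0 0; 165 -62 20 0 0 0; 220 -83 25 0 0 0; 246 -92 30 0 0 0",
)

```text
clock: 1.35
eef_pos: [0.5101, -0.115, 0.2009]
tool_rot: [-2.961, -1.045, -0.001]
contact_force: [0.5, -0.6, -0.1]
opening: 0.501
gripper_force: 0.0
```

>>> servo_tool(
  deltas="0 0 0 0 0 0; 0 0 0 0 0 0",
)

```text
clock: 1.6
eef_pos: [0.5079, -0.1202, 0.2011]
tool_rot: [2.965, 1.037, -0.002]
contact_force: [-0.8, -1.2, 0.0]
opening: 0.503
gripper_force: 0.0
```

```bash
python3 - <<'E'
from h import *
where();s=snap('wrist','w1')
for p in([.51,-.114,.103],[.51,-.114,.061],[.5754,-.0623,.062]): print(proj(s,np.array(p)))
go([.510,-.114,.066],-51.4)
E
```

```text
1.6 [ 0.5079 -0.1202  0.2011] yang -51.46 F [-0.84 -1.21  0.02] M [-0.024  0.02  -0.001] op 0.5029582296328937 q7 -0.7799914446267714
(np.float64(312.0978130414225), np.float64(231.33644648848562))
(np.float64(312.8290384669071), np.float64(215.30971702217732))
(np.float64(312.78325889202625), np.float64(103.57340373229928))
row [  6.   -3.9 135.3] [ 0.0001  0.0012 -0.0021]
```

View pics/w1.png

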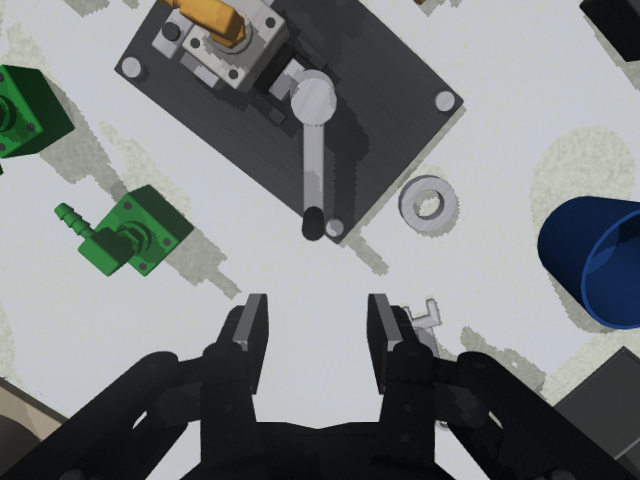

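>>> servo_tool(
  deltas="6 -4 30 0 0 0; 6 -4 60 0 0 0; 6 -4 80 0 0 0; 6 -4 80 0 0 0; 6 -4 80 0 0 0",
)

```text
clock: 2.28
eef_pos: [0.5112, -0.1133, 0.1221]
tool_rot: [2.965, 1.036, 0.001]
contact_force: [0.0, 0.1, -0.9]
opening: 0.506
gripper_force: 0.0
```

```bash
python3 - <<'E'
from h import *
where();go([.510,-.114,.066],-51.4)
S=load('scene0');T=load('top0');W=load('w1')
print(tri((S,265,194.5),(T,444.2,271.7),(W,313,233)))
print(tri((S,205+291/4,185+232/4),(T,300+405/4,180+207/4),(W,313,97)))
E
```

```text
2.275 [ 0.5112 -0.1133  0.1221] yang -51.49 F [ 0.01  0.15 -0.88] M [ 0.007 -0.023  0.002] op 0.5058660417906672 q7 -0.8118441999053355
row [-1.4 -0.2 56.1] [ 0.0011 -0.0005 -0.0015]
(array([ 0.5098922 , -0.1144431 ,  0.10261555]), [0.0021748216028518023, 0.0015621203733308948, 0.0009579023748016612])
(array([ 0.57708363, -0.06105443,  0.06441074]), [0.0007341834074252832, 0.002688364131890572, 0.0023063157306901314])
```

>>> servo_tool(
  deltas="-1 0 25 0 0 0; -1 0 45 0 0 0; -1 0 55 0 0 0; -1 0 55 0 0 0; -1 0 55 0 0 0",
)

```text
clock: 2.9
eef_pos: [0.5108, -0.113, 0.0672]
tool_rot: [2.964, 1.038, 0.002]
contact_force: [0.6, -0.7, 0.1]
opening: 0.501
gripper_force: 0.0
```

>>> servo_tool(
  deltas="0 0 0 0 0 0; 0 0 0 0 0 0; 0 0 0 0 0 0",
  gripper=-0.4,
  squeeze=20,
)

```text
clock: 3.28
eef_pos: [0.5103, -0.1129, 0.0665]
tool_rot: [2.965, 1.038, 0.001]
contact_force: [-0.0, -0.0, 0.0]
opening: 0.301
gripper_force: 0.0
```

```bash
cat >> h.py <<'E'
AX=np.array([.577,-.061]);RR=.0857
def arc(phis,z=.068,lead=0):
    "rows to handle angle phis (lever radial deg), lead mm ahead tangentially"
    s=robot.sense();R0=R.from_rotvec(s['tool_rot']).as_matrix();o=[]
    for f in phis:
        a=np.radians(f);p=np.r_[AX+RR*np.array([np.cos(a),np.sin(a)])+lead/1000*np.array([-np.sin(a),np.cos(a)]),z]
        d=R0.T@(p-s['eef_pos'])*1000;w=R.from_matrix(R0.T@tool(f+90)).as_rotvec()
        o.append('%.1f %.1f %.1f 0 0 %.3f'%(*d,w[2]))
    print('; '.join(o))
def lev():
    s=robot.sense();v=s['eef_pos'][:2]-AX;f=np.arctan2(v[1],v[0]);F=s['contact_force']
    print('clk %.2f phi %.2f r %.4f z %.4f Ft %.2f Fr %.2f Fz %.2f'%(s['clock'],np.degrees(f)%360,np.hypot(*v),s['eef_pos'][2],-F[0]*np.sin(f)+F[1]*np.cos(f),F[0]*np.cos(f)+F[1]*np.sin(f),F[2]),'op',s['opening'],'M',s['moment'].round(3))
E
python3 - <<'E'
from h import *
where();lev();arc([221,224,227,230,233],lead=0)
E
```

```text
3.275 [ 0.5103 -0.1129  0.0665] yang -51.39 F [-0.01 -0.02  0.04] M [ 0.012 -0.004 -0.007] op 0.30131283108169415 q7 -0.8223944902286825
clk 3.27 phi 217.86 r 0.0845 z 0.0665 Ft 0.01 Fr 0.02 Fz 0.04 op 0.30131283108169415 M [ 0.012 -0.004 -0.007]
-1.1 4.7 -1.5 0 0 -0.042; -0.8 9.2 -1.5 0 0 -0.094; -0.3 13.6 -1.5 0 0 -0.147; 0.5 18.0 -1.5 0 0 -0.199; 1.5 22.4 -1.4 0 0 -0.251
```

>>> servo_tool(
  deltas="-1.1 4.7 -1.5 0 0 -0.042; -0.8 9.2 -1.5 0 0 -0.094; -0.5 11.4 -1.5 0 0 -0.12; -0.3 13.6 -1.5 0 0 -0.147",
)

```text
clock: 3.78
eef_pos: [0.5172, -0.1225, 0.0678]
tool_rot: [-2.877, -1.256, 0.003]
contact_force: [-2.3, 4.9, 3.0]
opening: 0.297
gripper_force: 2.6
```

```bash
python3 - <<'E'
from h import *
lev();arc([228,229,230,231,232],lead=0)
E
```

```text
clk 3.77 phi 225.78 r 0.0858 z 0.0678 Ft -5.08 Fr -1.88 Fz 2.96 op 0.29704754612280615 M [0.928 0.674 0.021]
0.0 3.3 -0.2 0 0 -0.015; 0.1 4.8 -0.2 0 0 -0.032; 0.1 6.3 -0.2 0 0 -0.049; 0.2 7.8 -0.2 0 0 -0.067; 0.3 9.3 -0.2 0 0 -0.084
```

>>> servo_tool(
  deltas="0 1.5 0 0 0 -0.0175; 0.05 3 0 0 0 -0.035; 0.1 4.5 0 0 0 -0.052; 0.2 6 0 0 0 -0.07; 0.3 7.5 0 0 0 -0.087",
)

```text
clock: 4.4
eef_pos: [0.5226, -0.1274, 0.0678]
tool_rot: [-2.82, -1.379, 0.003]
contact_force: [-4.0, 3.9, 4.2]
opening: 0.298
gripper_force: 2.6
```

```bash
python3 - <<'E'
from h import *
lev()
E
```

```text
clk 4.40 phi 230.70 r 0.0858 z 0.0678 Ft -5.58 Fr -0.45 Fz 4.22 op 0.29771206475189854 M [0.847 0.739 0.015]
```

>>> servo_tool(
  deltas="0 1.5 0 0 0 -0.0175; 0.05 3 0 0 0 -0.035; 0.1 4.5 0 0 0 -0.052; 0.2 6 0 0 0 -0.07; 0.3 7.5 0 0 0 -0.087",
)

```text
clock: 5.03
eef_pos: [0.5286, -0.1319, 0.0677]
tool_rot: [-2.757, -1.5, 0.004]
contact_force: [-4.4, 3.2, 5.0]
opening: 0.301
gripper_force: 2.6
```

```bash
python3 - <<'E'
from h import *
lev()
E
```

```text
clk 5.03 phi 235.68 r 0.0859 z 0.0677 Ft -5.42 Fr -0.18 Fz 4.98 op 0.30080710973513747 M [0.786 0.755 0.01 ]
```

>>> servo_tool(
  deltas="0 1.5 -3 0 0 -0.0175; 0.05 3 -3 0 0 -0.035; 0.1 4.5 -3 0 0 -0.052; 0.2 6 -3 0 0 -0.07; 0.3 7.5 -3 0 0 -0.087",
)

```text
clock: 5.65
eef_pos: [0.534, -0.136, 0.07]
tool_rot: [-2.688, -1.618, 0.006]
contact_force: [-4.9, 2.8, -0.6]
opening: 0.302
gripper_force: 2.6
```

```bash
python3 - <<'E'
from h import *
lev()
E
```

```text
clk 5.65 phi 240.14 r 0.0865 z 0.0700 Ft -5.60 Fr -0.01 Fz -0.57 op 0.3016263683554384 M [ 0.652  0.875 -0.019]
```

>>> servo_tool(
  deltas="0 1.5 0 0 0 -0.0175; 0.05 3 0 0 0 -0.035; 0.1 4.5 0 0 0 -0.052; 0.2 6 0 0 0 -0.07; 0.3 7.5 0 0 0 -0.087",
)

```text
clock: 6.28
eef_pos: [0.5406, -0.1395, 0.07]
tool_rot: [-2.616, -1.733, 0.007]
contact_force: [-4.1, 2.6, -0.3]
opening: 0.299
gripper_force: 2.6
```

```bash
python3 - <<'E'
from h import *
lev()
E
```

```text
clk 6.28 phi 245.11 r 0.0865 z 0.0700 Ft -4.82 Fr -0.64 Fz -0.34 op 0.2991980277287316 M [0.562 0.866 0.025]
```

>>> servo_tool(
  deltas="0 1.5 0 0 0 -0.0175; 0.05 3 0 0 0 -0.035; 0.1 4.5 0 0 0 -0.052; 0.2 6 0 0 0 -0.07; 0.3 7.5 0 0 0 -0.087",
)

```text
clock: 6.9
eef_pos: [0.5472, -0.1422, 0.07]
tool_rot: [-2.537, -1.844, 0.007]
contact_force: [-5.9, 2.8, 1.0]
opening: 0.303
gripper_force: 2.9
```

```bash
cat >> h.py <<'E'
def mm():
    s=robot.sense();M=s['moment'];print('Mxy %.3f'%np.hypot(M[0],M[1]))
E
python3 - <<'E'
from h import *
lev();mm()
E
```

```text
clk 6.90 phi 249.88 r 0.0865 z 0.0700 Ft -6.55 Fr -0.62 Fz 1.01 op 0.302577432944173 M [ 0.535  1.097 -0.022]
Mxy 1.220
```

>>> servo_tool(
  deltas="0 1.5 0 0 0 -0.0175; 0.05 3 0 0 0 -0.035; 0.1 4.5 0 0 0 -0.052; 0.2 6 0 0 0 -0.07; 0.3 7.5 0 0 0 -0.087",
)

```text
clock: 7.52
eef_pos: [0.5543, -0.1444, 0.07]
tool_rot: [-2.455, -1.953, 0.008]
contact_force: [-4.9, 2.3, 0.9]
opening: 0.299
gripper_force: 3.0
```

```bash
python3 - <<'E'
from h import *
lev();mm();s=snap('top','t2');cv2.imwrite('pics/c3.png',cv2.convertScaleAbs(cv2.resize(s['img'][195:265,340:420,::-1],None,fx=7,fy=7,interpolation=cv2.INTER_CUBIC),alpha=1.8))
E
```

```text
clk 7.53 phi 254.80 r 0.0865 z 0.0700 Ft -5.29 Fr -0.96 Fz 0.85 op 0.2986818888865185 M [ 0.476  1.165 -0.056]
Mxy 1.258
```

View pics/c3.png

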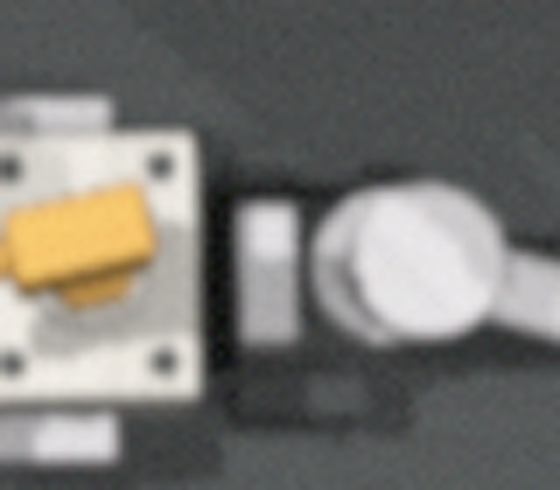

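>>> servo_tool(
  deltas="0 1.5 0 0 0 -0.0175; 0.05 3 0 0 0 -0.035; 0.1 4.5 0 0 0 -0.052; 0.15 5.2 0 0 0 -0.061; 0.2 6 0 0 0 -0.07",
)

```text
clock: 8.2
eef_pos: [0.5597, -0.1457, 0.0699]
tool_rot: [-2.385, -2.036, 0.008]
contact_force: [-5.8, 2.2, 2.4]
opening: 0.303
gripper_force: 3.4
```

```bash
python3 - <<'E'
from h import *
lev();mm()
E
```

```text
clk 8.20 phi 258.46 r 0.0864 z 0.0699 Ft -6.10 Fr -0.99 Fz 2.39 op 0.3027929079596473 M [ 4.350e-01  1.364e+00 -1.000e-03]
Mxy 1.431
```

>>> servo_tool(
  deltas="0 1.5 0 0 0 -0.0175; 0.05 3 0 0 0 -0.035; 0.1 4.5 0 0 0 -0.052; 0.1 4.5 0 0 0 -0.052; 0.1 4.5 0 0 0 -0.052",
)

```text
clock: 8.82
eef_pos: [0.5641, -0.1465, 0.0699]
tool_rot: [-2.332, -2.097, 0.009]
contact_force: [-6.9, 1.7, 2.6]
opening: 0.299
gripper_force: 3.4
```

```bash
python3 - <<'E'
from h import *
lev();mm()
E
```

```text
clk 8.82 phi 261.42 r 0.0864 z 0.0699 Ft -7.06 Fr -0.68 Fz 2.59 op 0.2987939569073399 M [ 0.404  1.312 -0.071]
Mxy 1.373
```

>>> servo_tool(
  deltas="0 -6 0 0 0 0; 0 -6 0 0 0 0; 0 -6 -30 0 0 0; 0 -6 -70 0 0 0; 0 -6 -110 0 0 0",
)

```text
clock: 9.45
eef_pos: [0.5626, -0.1462, 0.1822]
tool_rot: [2.335, 2.1, 0.001]
contact_force: [0.6, -0.0, 0.2]
opening: 0.299
gripper_force: 0.0
```

```bash
python3 - <<'E'
from h import *
where()
s=snap('scene','s2')
go([.55,.015,.22],10)
E
```

```text
9.45 [ 0.5626 -0.1462  0.1822] yang -6.07 F [ 0.58 -0.04  0.17] M [-0.016 -0.04   0.01 ] op 0.29900306849137326 q7 -0.1636942958869526
row [159.  -32.5 -33. ] [ 0.0099  0.0027 -0.2806]
```

>>> servo_tool(
  deltas="55 -12 -25 0 0 -0.1; 110 -24 -25 0 0 -0.2; 161 -10 -25 0 0 -0.28; 161 -10 -25 0.01 0.003 -0.28; 161 -10 -25 0.01 0.003 -0.28",
  gripper=0.2,
)

```text
clock: 10.12
eef_pos: [0.5695, 0.0145, 0.2056]
tool_rot: [-2.015, -2.399, 0.008]
contact_force: [0.3, -0.9, 0.6]
opening: 0.599
gripper_force: 0.0
```

>>> servo_tool(
  deltas="0 0 0 0 0 0; 0 0 0 0 0 0",
)

```text
clock: 10.38
eef_pos: [0.569, 0.0139, 0.2057]
tool_rot: [-2.017, -2.397, 0.008]
contact_force: [-0.4, -0.5, -0.0]
opening: 0.597
gripper_force: 0.0
```

```bash
python3 - <<'E'
from h import *
where();s=snap('wrist','w2')
for p in([.576,.0148,.112],[.576,.0148,.098],[.5675,.0588,.098]): print(proj(s,np.array(p)))
i=s['img'][:,:,::-1];cv2.imwrite('pics/w2c.png',cv2.resize(i[80:330,160:480],None,fx=2.4,fy=2.4,interpolation=cv2.INTER_CUBIC))
E
```

```text
10.375 [0.569  0.0139 0.2057] yang 9.85 F [-0.4  -0.54 -0.02] M [ 0.007 -0.014 -0.019] op 0.5974287911158571 q7 -0.19673948318391157
(np.float64(329.07339207254523), np.float64(242.20201911656656))
(np.float64(328.66998195683425), np.float64(235.8260732737194))
(np.float64(327.9729731228585), np.float64(172.28025421510011))
```

View pics/w2c.png

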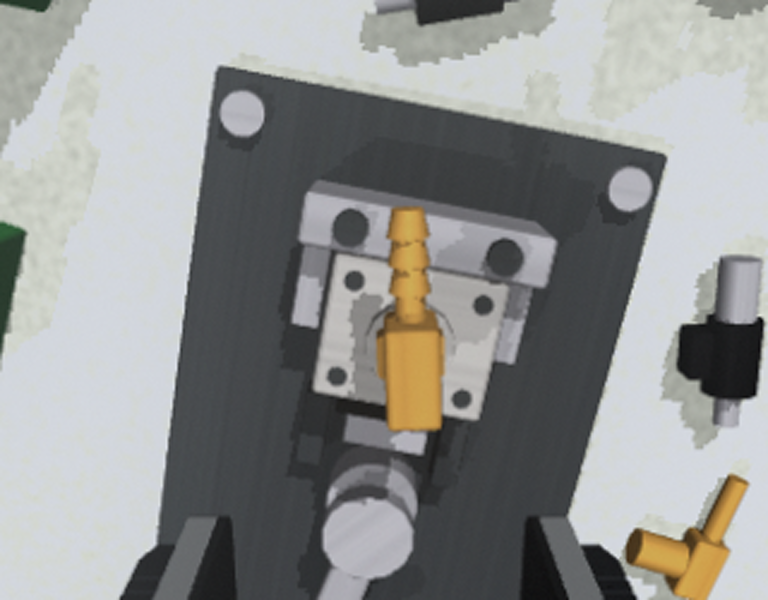

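```bash
python3 - <<'E'
from h import *
S=load('scene0');T=load('top0');W=load('w2')
s=lambda x,y:(S,205+x/4,185+y/4); t=lambda x,y:(T,300+x/4,180+y/4); w=lambda x,y:(W,160+x/2.4,80+y/2.4)
a,b,c=s(460,214),t(208,195),w(413,371)
for l in((a,b,c),(a,c),(b,c)):print('head',tri(*l))
for k in(a,b,c):print(atz(*k,.112))
a,b,c=s(569,243),t(90,223),w(407,210)
for l in((a,b,c),(a,c),(b,c)):print('barb',tri(*l))
for k in(a,b,c):print(atz(*k,.098))
# block top corners (z .055) wrist, screws
for k in(w(337,253),w(508,288),w(478,419),w(314,390)):print(atz(*k,.055))
for k in(w(242,113),w(630,190)):print('scr',atz(*k,.015))
E
```

```text
head (array([0.57645208, 0.01637947, 0.10606038]), [0.0010270659372092479, 0.0025557904218087603, 0.002399694121063005])
head (array([0.57733818, 0.0183113 , 0.10825813]), [0.0009232602091072652, 0.0009232602091072689])
head (array([0.57888621, 0.01316028, 0.08820727]), [0.00016477005109632537, 0.0001647700510963278])
[0.58020218 0.01844052 0.112     ]
[0.57524066 0.01406239 0.112     ]
[0.57700981 0.02042658 0.112     ]
barb (array([0.5677637 , 0.06040857, 0.0975459 ]), [0.0017804067910425715, 0.003287412854122843, 0.0016724273740249664])
barb (array([0.56795006, 0.06225088, 0.09886596]), [1.491539075082144e-05, 1.4915390750802878e-05])
barb (array([0.57019007, 0.05853224, 0.0740091 ]), [0.0012943636329829197, 0.0012943636329827706])
[0.56723015 0.0620711  0.098     ]
[0.56815961 0.05713815 0.098     ]
[0.56799056 0.06212954 0.098     ]
[0.5496046 0.0389094 0.055    ]
[0.60793837 0.03715139 0.055     ]
[ 0.60760954 -0.0105131   0.055     ]
[ 0.54924622 -0.00987899  0.055     ]
scr [0.50663147 0.07621327 0.015     ]
scr [0.65165962 0.07369962 0.015     ]
```

```bash
python3 - <<'E'
from h import *
W=load('w2');T=load('top0');w=lambda x,y:(W,160+x/2.4,80+y/2.4)
print('boss',atz(*w(411,347),.063),atz(*w(411,303),.063))
for y0 in(.0135,.0165):
  c=np.array([.577,y0]);a=np.radians(101);e=np.array([np.cos(a),np.sin(a)]);n=np.array([-e[1],e[0]])
  for z in(.112,.084):
    for sx,sy in((15,8),(15,-8),(-15,-8),(-15,8)):
      p=np.r_[c+(sx*e+sy*n)/1000,z];u,v=proj(W,p);q=proj(T,p);print(y0,z,sx,sy,'W',round((u-160)*2.4),round((v-80)*2.4),'T',round((q[0]-300)*4),round((q[1]-180)*4))
i=W['img'][150:270,260:410,::-1];cv2.imwrite('pics/w2d.png',cv2.resize(i,None,fx=5,fy=5,interpolation=cv2.INTER_CUBIC))
E
```

```text
boss [0.57902171 0.01349573 0.063     ] [0.57629781 0.02824573 0.063     ]
0.0135 0.112 15 8 W 379 343 T 174 221
0.0135 0.112 15 -8 W 437 342 T 164 178
0.0135 0.112 -15 -8 W 437 443 T 245 160
0.0135 0.112 -15 8 W 381 444 T 255 203
0.0135 0.084 15 8 W 380 318 T 173 231
0.0135 0.084 15 -8 W 432 317 T 163 189
0.0135 0.084 -15 -8 W 432 410 T 241 172
0.0135 0.084 -15 8 W 381 410 T 251 213
0.0165 0.112 15 8 W 381 333 T 165 221
0.0165 0.112 15 -8 W 439 332 T 155 178
0.0165 0.112 -15 -8 W 439 434 T 237 160
0.0165 0.112 -15 8 W 383 435 T 247 203
0.0165 0.084 15 8 W 381 309 T 165 231
0.0165 0.084 15 -8 W 434 308 T 155 190
0.0165 0.084 -15 -8 W 434 401 T 233 172
0.0165 0.084 -15 8 W 383 402 T 243 213
```

View pics/w2d.png

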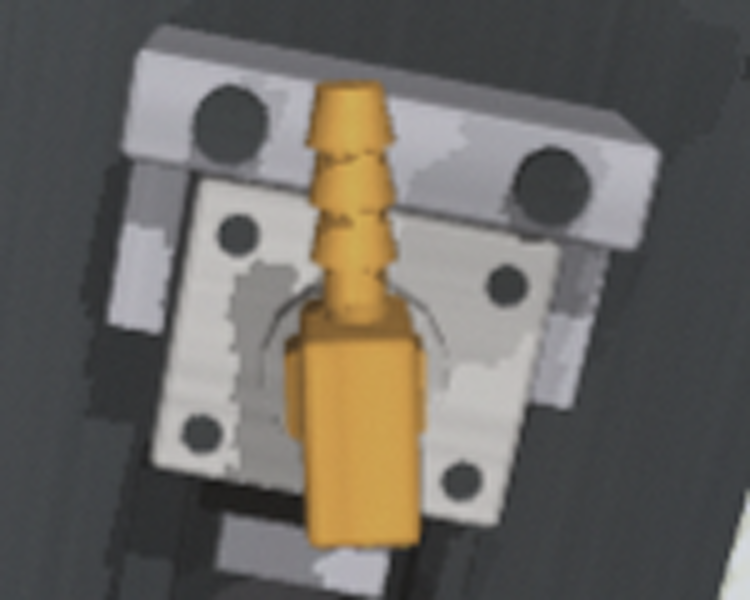

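```bash
python3 - <<'E'
from h import *
go([.578,.0155,.083],11.3)
E
```

```text
row [ -0.7  10.3 122.7] [-0.0095 -0.0041 -0.025 ]
```

>>> servo_tool(
  deltas="-0.7 10.3 20 -0.009 -0.004 -0.025; -0.7 10.3 50 -0.009 -0.004 -0.025; -0.7 10.3 80 -0.009 -0.004 -0.025; -0.7 10.3 80 -0.009 -0.004 -0.025; -0.7 10.3 80 -0.009 -0.004 -0.025",
)

```text
clock: 11.05
eef_pos: [0.5793, 0.0166, 0.1267]
tool_rot: [1.99, 2.43, 0.002]
contact_force: [0.6, 0.4, -0.0]
opening: 0.601
gripper_force: 0.0
```

```bash
python3 - <<'E'
from h import *
where();go([.578,.0155,.083],11.3)
E
```

```text
11.05 [0.5793 0.0166 0.1267] yang 11.38 F [ 0.61  0.42 -0.04] M [-0.018 -0.032 -0.05 ] op 0.6012538489413559 q7 -0.2395358280120635
row [-0.8 -1.5 43.7] [ 0.0011 -0.0004  0.0014]
```

>>> servo_tool(
  deltas="-1 -1.4 20 0 0 0; -1 -1.4 35 0 0 0; -1 -1.4 43 0 0 0; -1 -1.4 43 0 0 0; -1 -1.4 43 0 0 0",
)

```text
clock: 11.68
eef_pos: [0.5778, 0.0155, 0.0832]
tool_rot: [-1.99, -2.431, -0.001]
contact_force: [-0.8, -0.4, 0.6]
opening: 0.601
gripper_force: 0.0
```

>>> servo_tool(
  deltas="0 0 0 0 0 0; 0 0 0 0 0 0; 0 0 0 0 0 0; 0 0 0 0 0 0; 0 0 0 0 0 0",
  gripper=-1,
  squeeze=60,
)

```text
clock: 12.3
eef_pos: [0.5778, 0.0154, 0.0831]
tool_rot: [1.99, 2.431, 0.001]
contact_force: [0.1, -0.4, 4.8]
opening: 0.174
gripper_force: 60.5
```

```bash
python3 - <<'E'
from h import *
where()
E
```

```text
12.3 [0.5778 0.0154 0.0831] yang 11.4 F [ 0.1  -0.37  4.82] M [-0.023 -0.047  0.063] op 0.17399240719236217 q7 -0.27150757868379716
```

>>> servo_tool(
  deltas="0 0 0.1 0 0 0.14; 0 0 0.2 0 0 0.28; 0 0 0.3 0 0 0.42; 0 0 0.4 0 0 0.56; 0 0 0.5 0 0 0.7",
)

```text
clock: 12.92
eef_pos: [0.5788, 0.0153, 0.0831]
tool_rot: [2.706, 1.595, 0.004]
contact_force: [1.0, -0.3, 5.4]
opening: 0.174
gripper_force: 61.0
```

```bash
python3 - <<'E'
from h import *
where()
E
```

```text
12.925 [0.5788 0.0153 0.0831] yang -28.97 F [ 1.01 -0.31  5.38] M [-0.106 -0.196  0.073] op 0.1742939495961032 q7 -0.7790458036884109
```

>>> servo_tool(
  deltas="0 0 0.05 0 0 0.07; 0 0 0.1 0 0 0.14; 0 0 0.15 0 0 0.21",
)

```text
clock: 13.3
eef_pos: [0.5791, 0.0151, 0.0831]
tool_rot: [2.856, 1.306, 0.005]
contact_force: [1.9, -1.4, 5.4]
opening: 0.176
gripper_force: 61.0
```

```bash
python3 - <<'E'
from h import *
where();print(robot.sense()['qpos'].round(2))
E
```

```text
13.3 [0.5791 0.0151 0.0831] yang -40.87 F [ 1.95 -1.41  5.42] M [-0.28  -0.297  0.075] op 0.175769904390303 q7 -0.9246925775038963
[ 0.    0.73 -0.12  1.84  0.15  0.58 -0.92]
```

>>> servo_tool(
  deltas="0 0 0.05 0 0 0.05; 0 0 0.1 0 0 0.1; 0 0 0.15 0 0 0.15",
)

```text
clock: 13.68
eef_pos: [0.5792, 0.015, 0.083]
tool_rot: [2.946, 1.089, 0.005]
contact_force: [1.1, -1.0, 8.7]
opening: 0.176
gripper_force: 61.1
```

```bash
python3 - <<'E'
from h import *
where()
E
```

```text
13.675 [0.5792 0.015  0.083 ] yang -49.44 F [ 1.11 -1.03  8.72] M [-0.225 -0.355  0.077] op 0.17592690117260304 q7 -1.0286327919015823
```

>>> servo_tool(
  deltas="0 0 0 0 0 0.05; 0 0 0 0 0 0.1; 0 0 0 0 0 0.15; 0 0 0 0 0 0.2",
)

```text
clock: 14.18
eef_pos: [0.5794, 0.0148, 0.083]
tool_rot: [3.04, 0.789, 0.006]
contact_force: [0.7, -1.6, 7.8]
opening: 0.176
gripper_force: 61.0
```

```bash
python3 - <<'E'
from h import *
where()
E
```

```text
14.175 [0.5794 0.0148 0.083 ] yang -60.9 F [ 0.72 -1.63  7.85] M [-0.335 -0.405  0.081] op 0.17551835511255295 q7 -1.1669811866790123
```

>>> servo_tool(
  deltas="0 0 0 0 0 0.05; 0 0 0 0 0 0.1; 0 0 0 0 0 0.15",
)

```text
clock: 14.55
eef_pos: [0.5795, 0.0146, 0.0831]
tool_rot: [3.09, 0.559, 0.006]
contact_force: [1.6, -1.9, 6.8]
opening: 0.174
gripper_force: 61.0
```

```bash
python3 - <<'E'
from h import *
where()
E
```

```text
14.55 [0.5795 0.0146 0.0831] yang -69.5 F [ 1.65 -1.86  6.77] M [-0.387 -0.441  0.04 ] op 0.17434849464648822 q7 -1.270368639334104
```

>>> servo_tool(
  deltas="0 0 0 0 0 0.05; 0 0 0 0 0 0.1; 0 0 0 0 0 0.15",
)

```text
clock: 14.92
eef_pos: [0.5795, 0.0144, 0.083]
tool_rot: [3.124, 0.326, 0.006]
contact_force: [1.5, -2.6, 6.6]
opening: 0.174
gripper_force: 61.0
```

```bash
python3 - <<'E'
from h import *
where()
E
```

```text
14.925 [0.5795 0.0144 0.083 ] yang -78.1 F [ 1.46 -2.57  6.64] M [-0.496 -0.404  0.067] op 0.1743817686184713 q7 -1.3735127487819956
```

>>> servo_tool(
  deltas="0 0 0 0 0 0.05; 0 0 0 0 0 0.1; 0 0 0 0 0 0.15",
)

```text
clock: 15.3
eef_pos: [0.5796, 0.0141, 0.0831]
tool_rot: [3.139, 0.09, 0.007]
contact_force: [3.1, -1.8, 6.6]
opening: 0.174
gripper_force: 61.0
```

```bash
python3 - <<'E'
from h import *
where()
E
```

```text
15.3 [0.5796 0.0141 0.0831] yang -86.7 F [ 3.13 -1.83  6.6 ] M [-0.539 -0.424  0.087] op 0.1744423850381516 q7 -1.4766002637447138
```

>>> servo_tool(
  deltas="0 0 0 0 0 0.05; 0 0 0 0 0 0.1",
)

```text
clock: 15.55
eef_pos: [0.5796, 0.014, 0.0831]
tool_rot: [3.14, -0.066, 0.007]
contact_force: [1.9, -2.4, 6.8]
opening: 0.178
gripper_force: 61.3
```

```bash
python3 - <<'E'
from h import *
where()
E
```

```text
15.55 [0.5796 0.014  0.0831] yang -92.4 F [ 1.85 -2.35  6.78] M [-0.584 -0.38   0.429] op 0.17833821758545634 q7 -1.5450193788577091
```

>>> servo_tool(
  deltas="0 0 0 0 0 0.05; 0 0 0 0 0 0.1",
)

```text
clock: 15.8
eef_pos: [0.5796, 0.0139, 0.083]
tool_rot: [3.133, -0.22, 0.007]
contact_force: [2.5, -3.2, 6.1]
opening: 0.18
gripper_force: 61.5
```

```bash
python3 - <<'E'
from h import *
where()
E
```

```text
15.8 [0.5796 0.0139 0.083 ] yang -98.04 F [ 2.46 -3.18  6.14] M [-0.714 -0.479  0.645] op 0.180437287466134 q7 -1.6129901221480074
```

>>> servo_tool(
  deltas="0 0 0 0 0 0.05; 0 0 0 0 0 0.1",
)

```text
clock: 16.05
eef_pos: [0.5796, 0.0138, 0.083]
tool_rot: [3.118, -0.376, 0.007]
contact_force: [2.4, -3.5, 5.6]
opening: 0.176
gripper_force: 61.4
```

```bash
python3 - <<'E'
from h import *
where()
E
```

```text
16.05 [0.5796 0.0138 0.083 ] yang -103.76 F [ 2.38 -3.45  5.57] M [-0.777 -0.488  0.635] op 0.17638710911526703 q7 -1.6818092626583305
```

>>> servo_tool(
  deltas="0 0 0 0 0 0.115; 0 0 0 0 0 0.23; 0 0 0 0 0 0.345; 0 0 0 0 0 0.46; 0 0 0 0 0 0.575",
)

```text
clock: 16.68
eef_pos: [0.5792, 0.0131, 0.0827]
tool_rot: [2.882, -1.248, 0.007]
contact_force: [1.5, -4.2, 4.1]
opening: 0.181
gripper_force: 61.3
```

>>> servo_tool(
  deltas="0 0 0 0 0 0; 0 0 0 0 0 0",
)

```text
clock: 16.92
eef_pos: [0.5791, 0.0132, 0.0827]
tool_rot: [2.884, -1.242, 0.007]
contact_force: [2.2, -5.3, 5.3]
opening: 0.179
gripper_force: 60.9
```

```bash
python3 - <<'E'
from h import *
where()
E
```

```text
16.925 [0.5791 0.0132 0.0827] yang -136.6 F [ 2.17 -5.3   5.26] M [-1.19  -0.487  0.408] op 0.17872781488751702 q7 -2.079511443026953
```

>>> servo_tool(
  deltas="0 0 0 0 0 0; 0 0 0 0 0 0; 0 0 0 0 0 0; 0 0 -30 0 0 0; 0 0 -70 0 0 0",
  gripper=0.1,
)

```text
clock: 17.55
eef_pos: [0.5762, 0.0157, 0.1516]
tool_rot: [2.883, -1.244, -0.006]
contact_force: [1.3, 0.9, 0.1]
opening: 0.549
gripper_force: 0.0
```

>>> servo_tool(
  deltas="0 0 -50 0 0 0; 0 0 -50 0 0 0; 0 0 -50 0 0 0",
)

```text
clock: 17.92
eef_pos: [0.5768, 0.0158, 0.2015]
tool_rot: [-2.884, 1.244, 0.003]
contact_force: [0.4, 0.3, -0.4]
opening: 0.553
gripper_force: 0.0
```

```bash
python3 - <<'E'
from h import *
where();s=snap('wrist','w3');
for d in(-55,-46,-37):
  a=np.radians(d);print(d,proj(s,np.array([.578+.05*np.cos(a),.0135+.05*np.sin(a),.097])))
print(proj(s,np.array([.578,.0135,.097])))
E
```

```text
17.925 [0.5768 0.0158 0.2015] yang -136.67 F [ 0.4   0.33 -0.36] M [ 0.014  0.042 -0.024] op 0.5534683401264606 q7 -2.1572531364554175
-55 (np.float64(329.3784699827298), np.float64(160.55202042802804))
-46 (np.float64(317.4487744384882), np.float64(159.7505167841578))
-37 (np.float64(305.5442043190427), np.float64(160.85266102663047))
(np.float64(318.32745665010657), np.float64(232.39820743520147))
```

View pics/w3.png

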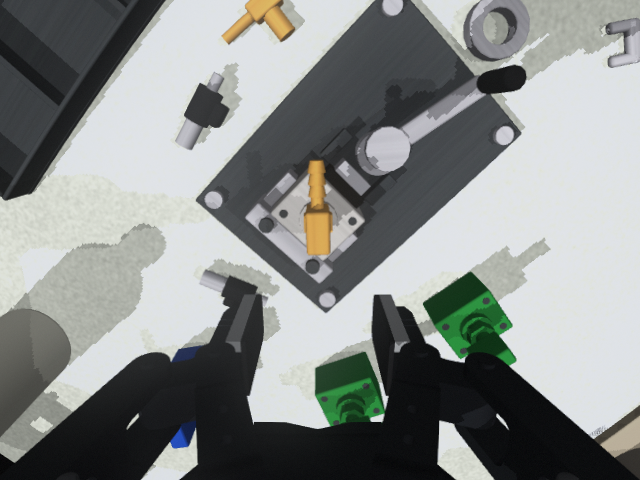

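```bash
python3 -c "
from rig import robot
print(robot.job_done())"
```

```text
the job is handed in; nothing more can be done
None
```

I handed the job in: the cam lever is set about 11° past where the pad first bears, for an estimated 19 N of clamping. The elbow is screwed down about 45° past the point where its resistance rose, and the last picture shows the small parts undisturbed. Both figures come from force and angle readings, and the hand-in returned no verdict.

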